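# Open the counterweighted slide gate and pass the tub through

### The job

Push the white counterweighted barrier arm of the slide up from below past its balance point, so that it leans on its back stop and stays raised by itself; lift it steadily, without flinging it or letting it drop. Then push the swab tub along the slide, through the open gate, right up to the end stop. Only push with the fingers: do not pick up the tub or tip it over, and leave the glue stick, the tape roll and the cardboard core alone.

Things in the scene. Friction and masses are not known exactly. Their poses are not given: they have to be found in the camera images.
- gate_unit: Slide fixed to the table: grey steel plate with a channel along its x axis, which points forward and left of the robot (yaw 0.55 to 1.05). Origin on the table top under the channel's middle, straight below the lowered barrier arm; z up. Channel floor at z = 4 mm, x = -140 to +117 mm; side rails 24 mm high above the table, inner faces at y = +-41, outer at +-47 mm; end stop at the far end, 36 mm high
- gate_hinge (a point): barrier arm's hinge axis (along the slide's x), 110 mm to the far, right-hand side (-y) of the channel's middle line, 89 mm above the table, directly beside the slide's origin. It lies in the grey hinge post: two cheeks, within x = +-36 and y = -135 to -85 mm, 109 mm high. The back stop is a dark buffer bar behind it at y = -144 mm, 150 mm high
- gate_push (a point): middle of the push rod: the barrier arm is a white bar, 16 mm wide, 20 mm high, and goes on 188 mm from its hinge as a bare round steel rod, 12 mm diameter, with a 16 mm button at 240 to 250 mm; this point is on the rod's axis, 215 mm from the hinge. Lowered, the arm is level, on a thin rest post (y = 58 to 74 mm of the slide); the rod then is clear of the tub, its underside 83 mm above the table
- gate (a joint): angle of the barrier arm, rad: 0 lowered and level, 1.57 upright, 1.85 on the back stop. It swings up and over its hinge, away from the robot, in the slide's y-z plane. Its weight closes it below about 1.3 (74 degrees, the balance point) and carries it on to the back stop above that; about 1 N upwards under the push rod starts it. The short end beyond the hinge bears a dark round counterweight
- tub_center (a point): centre, half-way up, of the tub of cotton swabs: an upright open round tub, 75 mm diameter, 88 mm high, about 0.12 kg, standing on the channel floor in front of the lowered arm, too tall to pass under it
- stop_face (a point): middle of the end stop's near face, at x = +117 mm, y = 0, z = 25 mm of the slide; when the tub touches it, the tub's centre is 80 mm beyond the arm's line. Keep the arm clear of the bag taper's tape reel, a fixed disc that hangs 0.47 to 0.65 m above the table at world x = 0.51 to 0.55, y = -0.06 to 0.11 m
- glue_stick: bystander: white glue stick, standing, 26 mm diameter, 88 mm high; origin at its foot
- clear_tape: bystander: small roll of tape lying flat, 54 mm diameter, 18 mm high; origin at its underside
- spare_core: bystander: short brown cardboard core standing on end, 42 mm diameter, 24 mm high; origin at its underside
Not all that is in view belongs to the job. Several things look just like the part that bears tub_center: the one meant starts farthest to the robot's right.

How it is judged:
By the outcome, as a careful person would: the job done as asked, in the order asked, and still so for the second after the job is handed in, with the robot touching nothing.
It also fails if it takes over 72 s, if anything falls off the work surface, if the arm or the gripper's body presses on something with over 40 N, if the wrist force passes 120 N, or if a joint passes its speed limit or range.

### The arm

A 6-joint arm with a two-finger parallel gripper is mounted at the origin on a cart in front of the work surface, level with it; the furniture and walls round the work are solid. World frame = base frame: x ahead of the robot, y to its left, z up, the work surface at z = 0. Lengths are in m, angles in rad, forces in N, time in s.
With the tool pointing down it reaches from about 0.325 to 0.925 m from the base axis. Payload 3.1 kg.
Tool frame: the origin (TCP) lies at the very end of the fingers, on their centre line; the grasp point (between the pads) lies 19 mm behind it; z points along the fingers, x is the direction in which the jaws open and shut, and the axes are right-handed (so a half turn about z gives the same grasp; the last joint's range is limited). The gripper opens to 85 mm and grips with 20 to 120 N. Pads are 22 mm wide; open, the fingers measure 114 mm over their backs; the gripper's body (76 mm by 85 mm) begins 54 mm behind the grasp point. The pads swing forward as they close: fully open they stand 13 mm farther back than shut.
Start: joints at [-1.346, 0.217, 1.613, -0, 1.311, -0.112], TCP at [0.207, -0.59, 0.231] pointing down, gripper open.
Joint ranges: [-2.75, 2.75], [-0.78, 2.1], [0.31, 2.55], [-1.13, 4.27], [0.13, 2.63], [-2.58, 2.58]. Speed limits (rad/s): [2.79, 2.79, 3.14, 3.14, 3.14, 3.14].

### API

Orientations are given as a unit quaternion [x, y, z, w].
In Python, from station import robot, eyes, sign_off gives the robot as it stands.
- The arm moves only by the tool send_rows, never from a script. Its argument "increments" is one flat list of numbers, 5 for each row, row after row: the closure, from -1 (fully open) to 1 (shut), then the shift along the tool's x, y, z in m, then the turn about the tool's z in rad. A call has 1 to 8 rows; each row shifts and turns the commanded pose from where the row before left it, along the tool's axes as they then stand; what a row does not reach is not made up. A row lasts 1/8 s, in which the tool goes at most 62.5 mm and 10.7 degrees, less where a joint would pass 70% of its speed; a pose out of reach is approached as far as the arm can. A call is refused whole if a number of a shift passes 0.0625 or a number of a turn 0.188, either way. A call with a gripper value outside its range is refused whole. The fingers move at their own pace and stop on an object; "newtons" is the grip in N (left out, the last holds). Time passes only in rows, so rows that do not move let the fingers close. It gives the time, the measured TCP pose, the force and the opening at its end, in the units of the state.
- robot.get_state(): the state, without advancing time (a new reading comes with each control period).
- eyes.read_camera(name): name is "side" or "top"; returns a dict with "img" (420x560x3 uint8, red, green, blue), "vertical_fov" (degrees; the focal length in pixels is half the picture's height over the tangent of half this angle, whatever the lens; pixels are square), "cx", "cy" (the principal point, pixels), "rvec" (rotation vector, rad) and "tvec" (3), from world to camera coordinates, as OpenCV has them. Camera axes: x right, y down, z forward; pixel columns grow to the right and rows downward; lengths in m; the calibration is good to about 2 mm. A picture is of the moment at which its call begins. There is no depth.
- sign_off(): hands the job in, once; it reports no verdict.
The state is a dict: "t": time; "qpos": joint angles; "dq": joint speeds; "tau": joint torques, N m; "eef_pos": TCP position; "eef_rot": TCP orientation; "ft_force": force on the tool from outside, world axes, zero at the start; "moment": the same for the moment, N m; "finger_gap": opening from 0.0 (shut) to 1.0 (fully open).
Only numpy, scipy, OpenCV 4.12 (cv2) and the standard library are available. Lean on these libraries where they do the work, as an engineer would, in place of code of your own. Each camera call takes 0.05 s, during which the arm holds its last target. There are 200 camera calls.

## Working session

There is one attempt and no reset: what is moved stays moved. The work goes in short steps, Python scripts to look and compute and a tool call to move; the robot and the scene stay as the last step left them, time stands still between calls to the robot, and variables do not carry over. Pictures are saved under pics/ and viewed, about 8 in all and at most 12, crops included, and the job is handed in when it is done.

Besides the shell and the picture viewer there is one more tool, called after "Request:" as name(argument=value, ...) on one line, values as JSON. send_rows: Moves the arm, as the interface text tells. Its arguments: {"type":"object","properties":{"increments":{"type":"array","items":{"type":"number"}},"newtons":{"type":"number"}},"required":["increments"]}

```bash
mkdir -p pics; ls; cat > h.py <<'E'
import numpy as np, cv2
from station import robot, eyes, sign_off
def cam(n,f=None):
    c=eyes.read_camera(n)
    if f: cv2.imwrite('pics/'+f,c['img'][:,:,::-1])
    fl=c['img'].shape[0]/2/np.tan(np.radians(c['vertical_fov'])/2)
    K=np.array([[fl,0,c['cx']],[0,fl,c['cy']],[0,0,1]])
    return c,K
def proj(c,K,P):
    return cv2.projectPoints(np.array(P,float).reshape(-1,3),np.array(c['rvec'],float),np.array(c['tvec'],float),K,None)[0].reshape(-1,2)
def ray(c,K,uv,z):
    R=cv2.Rodrigues(np.array(c['rvec'],float))[0];o=-R.T@np.array(c['tvec'],float)
    d=R.T@np.linalg.inv(K)@np.array([uv[0],uv[1],1.]);return o+d*(z-o[2])/d[2]
E
python3 - <<'E'
from h import *
for n in('side','top'):
    c,K=cam(n,n+'0.png');R=cv2.Rodrigues(np.array(c['rvec']))[0];print(n,K[0,0],c['cx'],c['cy'],-R.T@np.array(c['tvec']),R[2])
print(robot.get_state())
E
```

```text
pics
side 525.4287713041788 276.47664840146905 215.30038085624756 [0.34744219 0.79586603 0.53582479] [ 0.1516077  -0.87496963 -0.45982959]
top 485.9289360253777 281.7534785797454 204.0213616878614 [ 0.3572466  -0.06069069  0.93715613] [ 0.18495457  0.00321806 -0.9827418 ]
{'t': 0.1, 'qpos': array([-1.34618282e+00,  2.17677737e-01,  1.61479669e+00, -2.18200386e-05,
        1.31134501e+00, -1.12203353e-01]), 'dq': array([-0.00106219, -0.00097256, -0.00380804, -0.00119253, -0.00043248,
        0.00208308]), 'tau': array([-1.64194924e-03, -3.98079836e+01, -3.04971564e+01, -2.34795252e-04,
        4.20667202e-03, -1.39359534e-05]), 'eef_pos': array([ 0.2063961 , -0.58913546,  0.23008747]), 'eef_rot': array([ 8.15624957e-01, -5.78579890e-01, -8.37293627e-04, -7.33956427e-04]), 'ft_force': array([0.36382267, 1.05992408, 0.38552231]), 'moment': array([0.0008235 , 0.04663716, 0.01926673]), 'finger_gap': 0.9973297722977431}
```

View pics/side0.png

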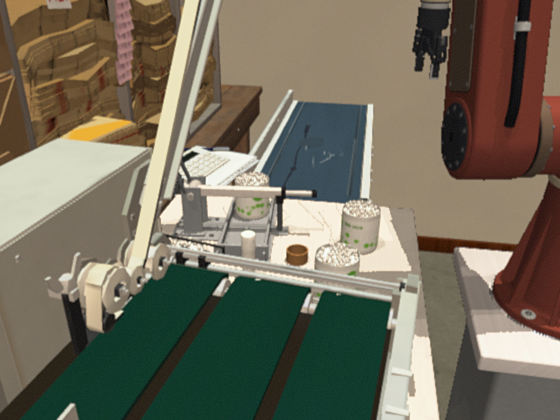

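View pics/top0.png

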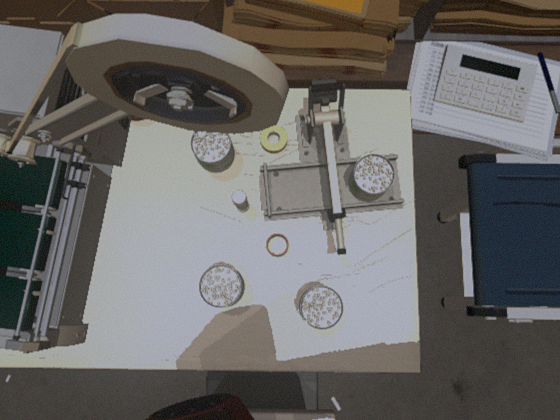

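The side view shows the slide at about (245,215) with the arm level. In the top view the tub in the channel is at (373,175), the arm runs from (325,100) to (342,250), and the end stop is at about (265,190). Next I'll enlarge both views.

```bash
python3 - <<'E'
from h import *
for n,(u0,v0,w,h) in(('side',(150,160,190,125)),('top',(240,70,190,190))):
    im=cv2.imread(f'pics/{n}0.png')[v0:v0+h,u0:u0+w]
    s=4 if n=='side' else 3.1
    cv2.imwrite(f'pics/{n}c.png',cv2.resize(im,None,fx=s,fy=s,interpolation=cv2.INTER_CUBIC))
c,K=cam('top')
print(proj(c,K,[[0,0,0],[.4,0,0],[.5,0,0],[.4,.1,0],[.4,-.1,0]]))
for uv,z in [((373,175),.09),((325,105),.089),((342,250),.089),((321,307),.088),((221,286),.088),((211,148),.088),((239,199),.088),((277,245),.024),((273,138),.018)]:print(uv,ray(c,K,uv,z))
E
```

```text
[[244.90359561 501.57053437]
 [250.67213366 272.29859568]
 [251.97352588 220.57444744]
 [198.40394931 271.58587363]
 [302.97653871 273.01181163]]
(373, 175) [ 0.57184989 -0.22087217  0.09      ]
(325, 105) [ 0.70401    -0.13525292  0.089     ]
(342, 250) [ 0.43665446 -0.16413092  0.089     ]
(321, 307) [ 0.33880416 -0.12743784  0.088     ]
(221, 286) [0.3718888  0.04484762 0.088     ]
(211, 148) [0.61895077 0.07209944 0.088     ]
(239, 199) [0.52514153 0.01838287 0.088     ]
(277, 245) [ 0.45050218 -0.04981701  0.024     ]
(273, 138) [ 0.66269261 -0.03859382  0.018     ]
```

View pics/sidec.png

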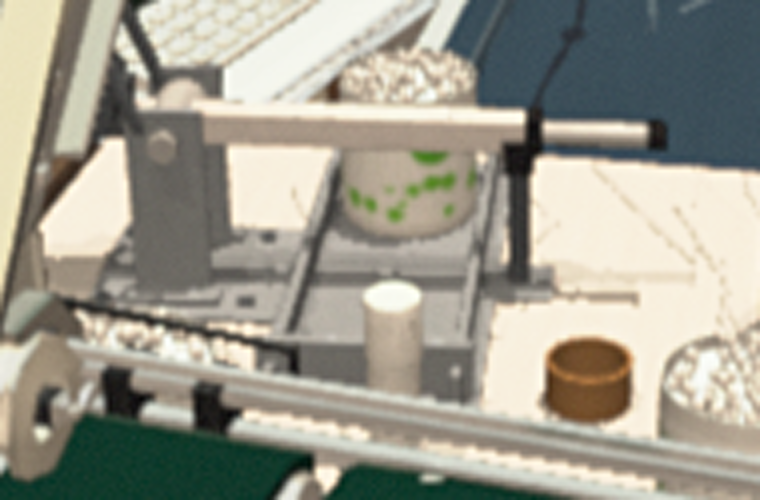

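View pics/topc.png

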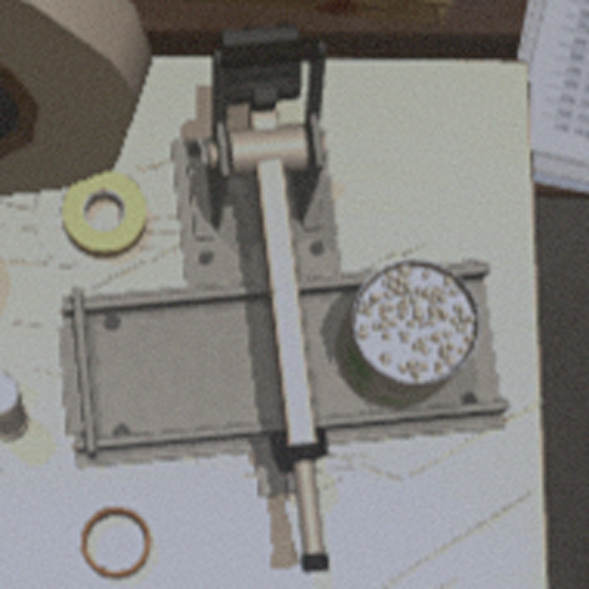

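```bash
cat >> h.py <<'E'
def S(p,o):
    x,y,a=o;p=np.array(p,float).reshape(-1,3);c,s=np.cos(a),np.sin(a)
    return np.c_[x+c*p[:,0]-s*p[:,1],y+s*p[:,0]+c*p[:,1],p[:,2]]
E
python3 - <<'E'
from h import *
from scipy.optimize import least_squares
ct,Kt=cam('top');cs,Ks=cam('side')
T=[((487,268),(-140,-44,24)),((503,408),(-140,44,24)),((85,293),(117,-47,36)),((98,452),(117,47,36)),((315,568),(0,140,89)),((275,292),(0,-44,99)),((301,440),(0,58,99))]
Sd=[((660,135),(0,140,89)),((160,147),(36,-110,89)),((517,280),(0,66,0)),((205,122),(0,-85,89)),((540,136),(0,78,89))]
ut=np.array([t[0] for t in T])/3.1+[240,70];us=np.array([t[0] for t in Sd])/4+[150,160]
pt=np.array([t[1] for t in T])/1e3;ps=np.array([t[1] for t in Sd])/1e3
def f(o): return np.r_[(proj(ct,Kt,S(pt,o))-ut).ravel(),(proj(cs,Ks,S(ps,o))-us).ravel()]
r=least_squares(f,[.57,-.15,1.6]);print(r.x);print(r.fun.reshape(-1,2).round(1))
o=r.x
x,y,a=o
print('push',S([0,.105,.089],o),'hinge',S([0,-.11,.089],o),'stop',S([.117,0,.025],o))
tc=ray(ct,Kt,(240+416/3.1,70+322/3.1),.092)
d=tc[:2]-o[:2];print('tub world',tc,'slide',np.cos(a)*d[0]+np.sin(a)*d[1],-np.sin(a)*d[0]+np.cos(a)*d[1])
print('tcp side',proj(cs,Ks,robot.get_state()['eef_pos']))
E
```

```text
[ 0.56690807 -0.14691089  1.68473949]
[[ -0.   -0.1]
 [  1.4  -1.1]
 [ -2.1   1.6]
 [ -1.6  -1.5]
 [ -0.3   1.8]
 [  0.6 -12. ]
 [ -0.9  -4. ]
 [  3.6  -0.1]
 [  1.9   0.9]
 [  2.2   1.2]
 [  6.4  -0.1]
 [  2.8  -1.2]]
push [[ 0.46258894 -0.15884905  0.089     ]] hinge [[ 0.67619477 -0.13440424  0.089     ]] stop [[ 0.55360555 -0.03066957  0.025     ]]
tub world [ 0.57345296 -0.22267459  0.092     ] slide -0.07601654243295844 0.002111640420186957
tcp side [[425.39195113  79.68069152]]
```

```bash
python3 - <<'E'
from h import *
from scipy.optimize import least_squares
ct,Kt=cam('top');cs,Ks=cam('side')
T=[((487,268),(-140,-44,24)),((503,408),(-140,44,24)),((85,293),(117,-47,36)),((98,452),(117,47,36)),((315,568),(0,140,89))]
Sd=[((660,135),(0,140,89)),((160,147),(36,-110,89)),((517,280),(0,66,4)),((540,136),(0,78,89))]
ut=np.array([t[0] for t in T])/3.1+[240,70];us=np.array([t[0] for t in Sd])/4+[150,160]
pt=np.array([t[1] for t in T])/1e3;ps=np.array([t[1] for t in Sd])/1e3
def f(o): return np.r_[(proj(ct,Kt,S(pt,o))-ut).ravel(),(proj(cs,Ks,S(ps,o))-us).ravel()]
r=least_squares(f,[.57,-.15,1.6],loss='soft_l1');print(r.x);print(f(r.x).reshape(-1,2).round(1))
o=r.x;x,y,a=o
tc=ray(ct,Kt,(240+416/3.1,70+322/3.1),.092)
d=tc[:2]-o[:2];print('tub slide',np.cos(a)*d[0]+np.sin(a)*d[1],-np.sin(a)*d[0]+np.cos(a)*d[1])
for th in np.arange(0,1.9,.2):
    y=-.11+.215*np.cos(th);z=.089+.215*np.sin(th);print(round(th,1),S([0,y,z],o).round(3))
E
```

```text
[ 0.56985736 -0.14771724  1.67476157]
[[ 0.7 -0.9]
 [ 1.7 -1.9]
 [-1.4 -0.5]
 [-1.4 -3.6]
 [-0.7  0.2]
 [ 2.2 -0. ]
 [ 0.5  0.3]
 [ 0.9 -0.7]
 [ 1.4 -1.3]]
tub slide -0.07492575721160448 0.004202742838149731
0.0 [[ 0.465 -0.159  0.089]]
0.2 [[ 0.47  -0.158  0.132]]
0.4 [[ 0.482 -0.157  0.173]]
0.6 [[ 0.503 -0.155  0.21 ]]
0.8 [[ 0.53  -0.152  0.243]]
1.0 [[ 0.564 -0.148  0.27 ]]
1.2 [[ 0.602 -0.144  0.289]]
1.4 [[ 0.643 -0.14   0.301]]
1.6 [[ 0.686 -0.136  0.304]]
1.8 [[ 0.728 -0.131  0.298]]
```

```bash
cat >> h.py <<'E'
from scipy.spatial.transform import Rotation as Ro
O=(.5699,-.1477,1.675)
def slide():
    s=robot.get_state();p=s['eef_pos'];a=O[2];d=p[:2]-O[:2]
    return s,np.array([np.cos(a)*d[0]+np.sin(a)*d[1],-np.sin(a)*d[0]+np.cos(a)*d[1],p[2]])
def go(t):
    s,p=slide();R=Ro.from_quat(s['eef_rot']).as_matrix();a=O[2];d=np.array(t)-p
    w=np.array([np.cos(a)*d[0]-np.sin(a)*d[1],np.sin(a)*d[0]+np.cos(a)*d[1],d[2]])
    yaw=np.arctan2(R[1,0],R[0,0])
    print('t',s['t'],'slide',p.round(4),'tool shift',(R.T@w).round(4),'yaw-(a)',round(((yaw-a+np.pi/2)%np.pi)-np.pi/2,4),'F',s['ft_force'].round(2),'gap',round(s['finger_gap'],3),'q',s['qpos'].round(2))
E
echo ok
```

```text
ok
```

Request:
send_rows(increments=[-1,0,0,0,0.117,-1,0,0,0,0.116,-1,0,0,0,0])

```text
t: 0.72
eef_pos: [0.2065, -0.5899, 0.2313]
eef_rot: [0.743, -0.669, -0.0, -0.0]
ft_force: [-1.2, 0.5, -0.0]
finger_gap: 1.001
```

```bash
python3 -c "
from h import *
go([-.05,.168,.23]);go([-.05,.168,.06])"
```

```text
t 0.725 slide [-0.402   0.4074  0.2313] tool shift [-0.3518 -0.2397  0.0013] yaw-(a) 0.0009 F [-1.17  0.45 -0.04] gap 1.001 q [-1.35  0.22  1.61 -0.    1.31  0.12]
t 0.725 slide [-0.402   0.4074  0.2313] tool shift [-0.3517 -0.2397  0.1713] yaw-(a) 0.0009 F [-1.17  0.45 -0.04] gap 1.001 q [-1.35  0.22  1.61 -0.    1.31  0.12]
```

Request:
send_rows(increments=[-1,-0.035,-0.024,0,0,-1,-0.035,-0.024,0,0,-1,-0.035,-0.024,0,0,-1,-0.035,-0.024,0,0,-1,-0.035,-0.024,0,0,-1,-0.035,-0.024,0,0,-1,-0.035,-0.024,0,0,-1,-0.035,-0.024,0,0])

```text
t: 1.72
eef_pos: [0.3691, -0.2903, 0.2316]
eef_rot: [0.744, -0.669, 0.0, -0.0]
ft_force: [0.3, 0.2, 0.2]
finger_gap: 0.999
```

Request:
send_rows(increments=[-1,-0.035,-0.024,0,0,-1,-0.036,-0.024,0,0,-1,0,0,0.04,0,-1,0,0,0.04,0,-1,0,0,0.04,0,-1,0,0,0.04,0,-1,0,0,0.0,0,-1,0,0,0,0])

```text
t: 2.72
eef_pos: [0.4099, -0.2166, 0.0726]
eef_rot: [0.743, -0.669, 0.001, -0.0]
ft_force: [0.9, 0.3, 0.3]
finger_gap: 1.003
```

```bash
python3 -c "
from h import *
go([-.05,.151,.06]);cam('top','top1.png');cam('side','side1.png')
a=cv2.imread('pics/top1.png')[60:340,220:450];b=cv2.imread('pics/side1.png')[120:320,150:420]
a=cv2.resize(a,(460,560));b=cv2.resize(b,(340,252));
cv2.imwrite('pics/m1.png',np.hstack([a,cv2.copyMakeBorder(b,0,308,0,0,0)]))"
```

```text
t 2.725 slide [-0.0519  0.1663  0.0726] tool shift [-0.0019 -0.0153  0.0127] yaw-(a) 0.0005 F [0.9  0.27 0.29] gap 1.003 q [-0.64  0.08  2.1   0.    0.96  0.83]
```

View pics/m1.png

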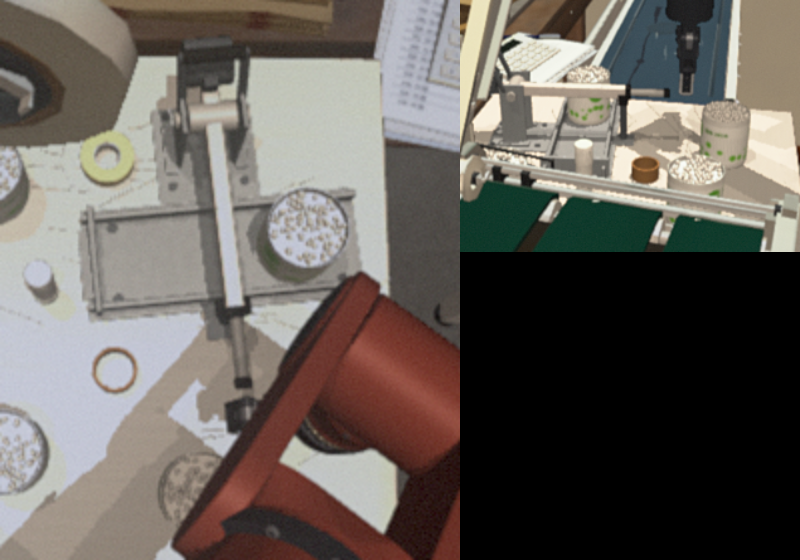

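The top view shows the left finger at (240,412), directly beyond the button at (241,382). The side view shows its tip at (685,95), about level with the button. I'll go lower and approach until it touches.

Request:
send_rows(increments=[-1,0,0,0.015,0,-1,-0.002,-0.005,0,0,-1,0,-0.004,0,0,-1,0,-0.003,0,0,-1,0,0,0,0])

```text
t: 3.45
eef_pos: [0.4211, -0.2128, 0.0566]
eef_rot: [0.743, -0.669, 0.0, -0.0]
ft_force: [0.4, -0.9, -0.0]
finger_gap: 1.0
```

Request:
send_rows(increments=[-1,0,-0.002,0,0,-1,0,0,0,0])

```text
t: 3.7
eef_pos: [0.4227, -0.2125, 0.0564]
eef_rot: [0.743, -0.669, 0.0, -0.0]
ft_force: [0.1, 0.1, 0.1]
finger_gap: 0.999
```

Request:
send_rows(increments=[-1,0,-0.002,0,0,-1,0,0,0,0])

```text
t: 3.95
eef_pos: [0.4246, -0.2122, 0.0563]
eef_rot: [0.743, -0.669, -0.0, 0.0]
ft_force: [-0.9, -0.2, 0.1]
finger_gap: 1.008
```

```bash
python3 -c "
from h import *
go([-.05,.151,.06])"
```

```text
t 3.95 slide [-0.0491  0.1513  0.0563] tool shift [ 0.0009 -0.0003 -0.0037] yaw-(a) -0.0003 F [-0.95 -0.21  0.06] gap 1.008 q [-0.61  0.13  2.08 -0.    0.93  0.86]
```

Force noise is about 1 N, so I'll keep approaching in small steps.

Request:
send_rows(increments=[-1,0,-0.002,0,0,-1,0,0,0,0])

```text
t: 4.2
eef_pos: [0.4246, -0.2122, 0.0562]
eef_rot: [0.744, -0.669, -0.002, 0.002]
ft_force: [-6.7, -1.4, 5.0]
finger_gap: 1.006
```

Request:
send_rows(increments=[-1,0,-0.002,0,0,-1,0,0,0,0])

```text
t: 4.45
eef_pos: [0.4246, -0.2121, 0.0561]
eef_rot: [0.744, -0.668, -0.004, 0.003]
ft_force: [-11.4, -4.0, 8.5]
finger_gap: 0.999
```

Request:
send_rows(increments=[-1,0,-0.001,0,0,-1,0,0,0,0])

```text
t: 4.7
eef_pos: [0.4246, -0.2121, 0.0561]
eef_rot: [0.745, -0.667, -0.005, 0.004]
ft_force: [-15.4, -4.3, 11.5]
finger_gap: 0.998
```

Request:
send_rows(increments=[-1,0,0.0,-0.003,0,-1,0,0,-0.003,0,-1,0,0,-0.003,0,-1,0,0,-0.003,0,-1,0,0,0,0])

```text
t: 5.32
eef_pos: [0.4247, -0.2121, 0.0666]
eef_rot: [0.744, -0.668, -0.004, 0.004]
ft_force: [-11.1, -6.4, 0.2]
finger_gap: 0.999
```

```bash
python3 -c "
from h import *
go([-.05,.151,.06]);cam('side','side2.png')
cv2.imwrite('pics/s2.png',cv2.resize(cv2.imread('pics/side2.png')[150:270,160:360],None,fx=3,fy=3))"
```

```text
t 5.325 slide [-0.0489  0.1511  0.0666] tool shift [ 0.0011 -0.0002  0.0066] yaw-(a) 0.0038 F [-11.14  -6.39   0.2 ] gap 0.999 q [-0.61  0.12  2.07 -0.01  0.96  0.86]
```

View pics/s2.png

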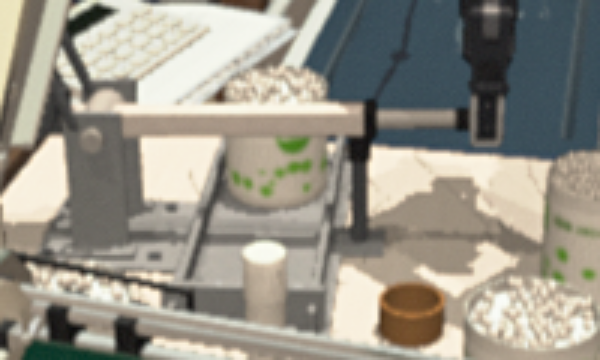

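The button rose from crop row 131 to 118, about 10 mm, with the finger, so friction holds. I'll follow the arc.

Request:
send_rows(increments=[-1,0,-0.0003,-0.005,0,-1,0,-0.0003,-0.005,0,-1,0,-0.0004,-0.005,0,-1,0,-0.0005,-0.005,0,-1,0,-0.0006,-0.005,0,-1,0,-0.0007,-0.005,0,-1,0,-0.0008,-0.005,0,-1,0,-0.0009,-0.005,0])

```text
t: 6.38
eef_pos: [0.4287, -0.2115, 0.1066]
eef_rot: [0.744, -0.668, -0.005, 0.004]
ft_force: [-10.8, -4.5, 1.1]
finger_gap: 0.999
```

```bash
python3 -c "
from h import *
cam('side','side3.png');go([-.05,.151,.06])
cv2.imwrite('pics/s3.png',cv2.resize(cv2.imread('pics/side3.png')[120:270,160:360],None,fx=3,fy=3))"
```

```text
t 6.425 slide [-0.0488  0.1468  0.1072] tool shift [0.0012 0.0036 0.0473] yaw-(a) 0.0038 F [-13.04  -4.42   3.24] gap 0.997 q [-0.6   0.06  2.04 -0.01  1.05  0.87]
```

View pics/s3.png

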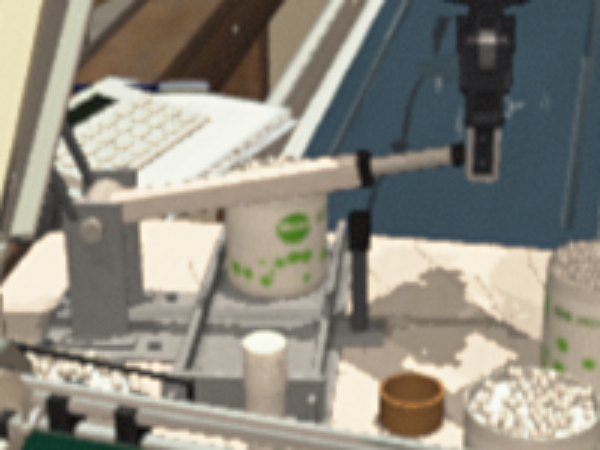

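The arm follows cleanly at about 0.2 rad, with the button on the finger at (460,155). I'll continue.

Request:
send_rows(increments=[-1,0,-0.001,-0.0049,0,-1,0,-0.0011,-0.0049,0,-1,0,-0.0012,-0.0049,0,-1,0,-0.0013,-0.0048,0,-1,0,-0.0014,-0.0048,0,-1,0,-0.0015,-0.0048,0,-1,0,-0.0016,-0.0047,0,-1,0,-0.0017,-0.0047,0])

```text
t: 7.42
eef_pos: [0.4391, -0.2104, 0.1453]
eef_rot: [0.744, -0.668, -0.005, 0.005]
ft_force: [-13.8, -3.7, 4.0]
finger_gap: 0.998
```

Request:
send_rows(increments=[-1,0,-0.0018,-0.0047,0,-1,0,-0.0019,-0.0046,0,-1,0,-0.002,-0.0046,0,-1,0,-0.0021,-0.0045,0,-1,0,-0.0022,-0.0045,0,-1,0,-0.0023,-0.0045,0,-1,0,-0.0024,-0.0044,0,-1,0,-0.0024,-0.0044,0])

```text
t: 8.43
eef_pos: [0.4558, -0.2087, 0.1823]
eef_rot: [0.744, -0.668, -0.006, 0.005]
ft_force: [-16.4, -2.5, 8.8]
finger_gap: 0.997
```

```bash
python3 -c "
from h import *
cam('side','side4.png');go([-.05,.151,.06])
cv2.imwrite('pics/s4.png',cv2.resize(cv2.imread('pics/side4.png')[80:270,160:360],None,fx=3,fy=3))"
```

```text
t 8.475 slide [-0.0488  0.1193  0.1831] tool shift [0.0013 0.0299 0.1236] yaw-(a) 0.0033 F [-16.7   -1.28   9.99] gap 1.002 q [-0.56  0.01  1.94 -0.01  1.21  0.9 ]
```

View pics/s4.png

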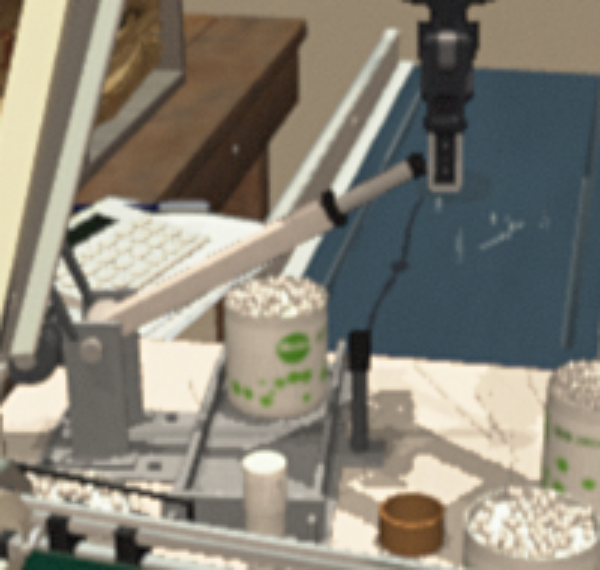

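Still steady at about 0.5 rad, with the button at (417,165) against the finger. In the next rows I'll relieve the radial press a little.

Request:
send_rows(increments=[-1,0,-0.0023,-0.0044,0,-1,0,-0.0024,-0.0044,0,-1,0,-0.0025,-0.0043,0,-1,0,-0.0025,-0.0043,0,-1,0,-0.0026,-0.0042,0,-1,0,-0.0027,-0.0042,0,-1,0,-0.0028,-0.0041,0,-1,0,-0.0029,-0.004,0])

```text
t: 9.48
eef_pos: [0.4791, -0.2063, 0.2175]
eef_rot: [0.743, -0.669, -0.003, 0.003]
ft_force: [-10.7, -1.2, 7.8]
finger_gap: 1.001
```

Request:
send_rows(increments=[-1,0,-0.0031,-0.0039,0,-1,0,-0.0031,-0.0039,0,-1,0,-0.0032,-0.0039,0,-1,0,-0.0033,-0.0038,0,-1,0,-0.0034,-0.0037,0,-1,0,-0.0034,-0.0037,0,-1,0,-0.0035,-0.0036,0,-1,0,-0.0036,-0.0035,0])

```text
t: 10.48
eef_pos: [0.5093, -0.2034, 0.247]
eef_rot: [0.743, -0.669, 0.0, -0.0]
ft_force: [-2.0, 0.2, 1.5]
finger_gap: 0.999
```

```bash
python3 -c "
from h import *
cam('side','side5.png');c,K=cam('top','top5.png');go([-.05,.151,.06])
a=cv2.imread('pics/side5.png')[40:260,140:360]
b=cv2.imread('pics/top5.png')[60:340,220:450]
cv2.imwrite('pics/m5.png',np.hstack([cv2.resize(a,(400,400)),cv2.resize(b,(329,400))]))"
```

```text
t 10.575 slide [-0.0493  0.0655  0.2473] tool shift [0.0006 0.0859 0.1871] yaw-(a) -0.0004 F [-1.15  0.03  0.51] gap 1.0 q [-0.51  0.04  1.78  0.    1.32  0.96]
```

View pics/m5.png

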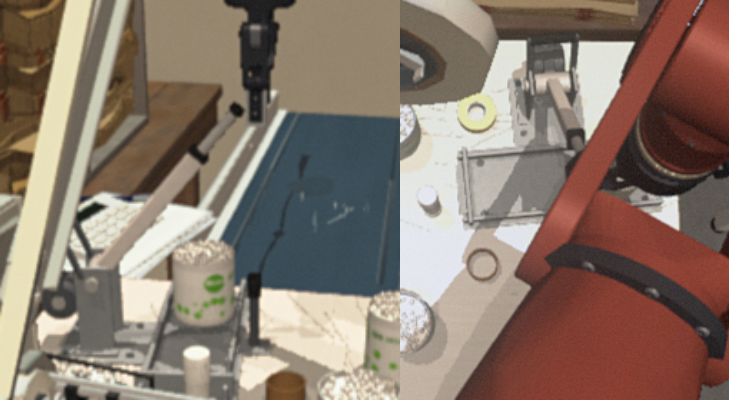

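Arm at about 0.87 rad, with the button at (237,108) resting on the finger side. The reel is well clear, to the left of the robot. The press force is only about 1 N, so I'll add a little.

Request:
send_rows(increments=[-1,0,-0.0048,-0.0032,0,-1,0,-0.0044,-0.0031,0,-1,0,-0.0042,-0.0031,0,-1,0,-0.0042,-0.003,0,-1,0,-0.0042,-0.0029,0,-1,0,-0.0042,-0.0028,0,-1,0,-0.0043,-0.0027,0,-1,0,-0.0043,-0.0026,0])

```text
t: 11.58
eef_pos: [0.5436, -0.1999, 0.2704]
eef_rot: [0.743, -0.669, 0.0, -0.0]
ft_force: [-0.8, 0.1, 0.6]
finger_gap: 1.004
```

Request:
send_rows(increments=[-1,0,-0.0044,-0.0025,0,-1,0,-0.0044,-0.0025,0,-1,0,-0.0045,-0.0024,0,-1,0,-0.0045,-0.0023,0,-1,0,-0.0045,-0.0022,0,-1,0,-0.0046,-0.0021,0])

```text
t: 12.32
eef_pos: [0.5703, -0.1971, 0.2844]
eef_rot: [0.743, -0.669, 0.0, -0.0]
ft_force: [-0.1, 0.2, -0.1]
finger_gap: 1.002
```

```bash
python3 -c "
from h import *
cam('side','side6.png');c,K=cam('top','top6.png');go([-.05,.151,.06])
a=cv2.imread('pics/side6.png')[20:240,140:360]
b=cv2.imread('pics/top6.png')[60:340,220:450]
cv2.imwrite('pics/m6.png',np.hstack([cv2.resize(a,(400,400)),cv2.resize(b,(329,400))]))"
```

```text
t 12.425 slide [-0.0493  0.0043  0.2846] tool shift [0.0007 0.1469 0.2245] yaw-(a) -0.0002 F [ 0.59  1.01 -0.33] gap 1.001 q [-0.45  0.13  1.61  0.    1.4   1.02]
```

View pics/m6.png

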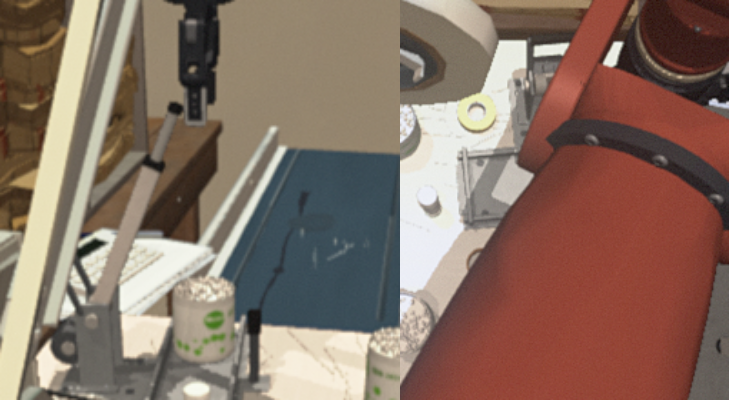

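At about 1.2 rad, with the rod leaning on the finger and the button at (175,107). I'll go slower over the balance point.

Request:
send_rows(increments=[-1,0,-0.003,-0.0012,0,-1,0,-0.003,-0.001,0,-1,0,-0.003,-0.001,0,-1,0,-0.003,-0.001,0,-1,0,-0.003,-0.001,0,-1,0,-0.003,-0.0009,0,-1,0,-0.003,-0.0008,0,-1,0,-0.003,-0.0007,0])

```text
t: 13.42
eef_pos: [0.5941, -0.1946, 0.2919]
eef_rot: [0.743, -0.669, -0.0, -0.0]
ft_force: [-0.4, 0.6, 0.8]
finger_gap: 1.002
```

Request:
send_rows(increments=[-1,0,-0.003,-0.0006,0,-1,0,-0.003,-0.0006,0,-1,0,-0.003,-0.0005,0,-1,0,-0.003,-0.0004,0,-1,0,-0.003,-0.0003,0,-1,0,-0.003,-0.0002,0,-1,0,-0.003,0,0,-1,0,-0.003,0,0])

```text
t: 14.42
eef_pos: [0.618, -0.1921, 0.2945]
eef_rot: [0.743, -0.669, -0.0, -0.0]
ft_force: [0.5, -0.4, 0.0]
finger_gap: 0.999
```

```bash
python3 -c "
from h import *
cam('side','side7.png');go([-.05,.151,.06])
a=cv2.imread('pics/side7.png')[0:260,120:360]
cv2.imwrite('pics/s7.png',cv2.resize(a,None,fx=2,fy=2))"
```

```text
t 14.475 slide [-0.0492 -0.0435  0.2945] tool shift [0.0009 0.1946 0.2344] yaw-(a) -0.0003 F [-0.09 -0.34 -0.07] gap 0.997 q [-0.41  0.22  1.49  0.    1.43  1.06]
```

View pics/s7.png

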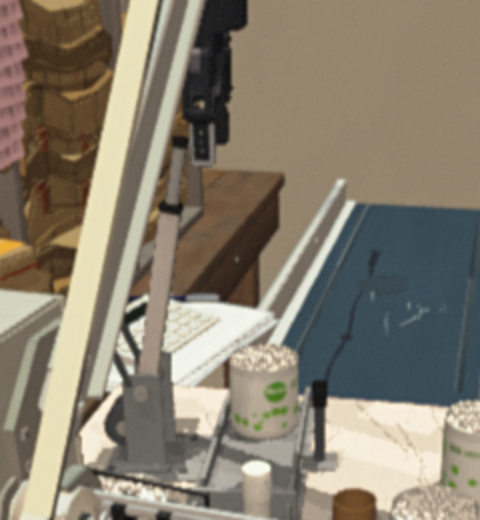

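The rod is past the balance angle at about 1.4 rad, with the button at (180,142) next to the finger at (200,150). I'll keep following it slowly and track the angle numerically, since only one picture view is left.

```bash
cat >> h.py <<'E'
def angle():
    c,K=cam('side');im=c['img'].astype(float)
    b=[]
    for th in np.arange(0,2.0,.02):
        sc=0
        for off in(0,-.02,.02):
            r=np.arange(.07,.18,.004);y=-.11+r*np.cos(th)-off*np.sin(th);z=.089+r*np.sin(th)+off*np.cos(th)
            uv=proj(c,K,S(np.c_[0*r+.008,y,z],O)).round().astype(int)
            uv[:,0]=uv[:,0].clip(0,559);uv[:,1]=uv[:,1].clip(0,419)
            v=im[uv[:,1],uv[:,0]]
            g=v.min(1); sc+= g.mean()-1.0*v.std(0).mean() if off==0 else -.5*g.mean()
        b.append((round(sc,1),round(th,2)))
    return sorted(b)[::-1][:5]
E
python3 - <<'E'
from h import *
print(angle())
import h
for f in ['side0','side3','side4','side5','side6','side7']:
    im=cv2.imread(f'pics/{f}.png')[:,:,::-1];o=h.cam
    c,K=o('side') if f=='side0' else (c,K)
    h.cam=lambda n:({**c,'img':im},K);print(f,angle()[:3]);h.cam=o
E
```

```text
[(np.float64(33.7), np.float64(1.38)), (np.float64(31.7), np.float64(1.36)), (np.float64(18.7), np.float64(1.34)), (np.float64(17.0), np.float64(1.4)), (np.float64(14.3), np.float64(1.42))]
side0 [(np.float64(43.4), np.float64(0.08)), (np.float64(14.1), np.float64(0.06)), (np.float64(8.2), np.float64(0.54))]
side3 [(np.float64(2.3), np.float64(0.28)), (np.float64(-1.5), np.float64(0.52)), (np.float64(-1.7), np.float64(0.54))]
side4 [(np.float64(1.5), np.float64(0.66)), (np.float64(0.8), np.float64(0.64)), (np.float64(0.4), np.float64(0.68))]
side5 [(np.float64(13.8), np.float64(0.94)), (np.float64(11.7), np.float64(0.54)), (np.float64(10.2), np.float64(0.64))]
side6 [(np.float64(24.7), np.float64(1.18)), (np.float64(21.2), np.float64(1.2)), (np.float64(16.4), np.float64(1.22))]
side7 [(np.float64(33.9), np.float64(1.38)), (np.float64(32.2), np.float64(1.36)), (np.float64(26.8), np.float64(1.34))]
```

Request:
send_rows(increments=[-1,0,-0.003,0,0,-1,0,-0.003,0,0,-1,0,-0.003,0,0,-1,0,-0.003,0,0,-1,0,-0.003,0,0,-1,0,-0.003,0,0])

```text
t: 15.32
eef_pos: [0.6359, -0.1902, 0.2945]
eef_rot: [0.743, -0.669, -0.0, -0.0]
ft_force: [0.0, 0.1, 0.3]
finger_gap: 1.0
```

```bash
python3 -c "
from h import *
go([-.05,-.1,.29]);print(angle()[:3])"
```

```text
t 15.325 slide [-0.0492 -0.0612  0.2945] tool shift [ 0.0008 -0.0388  0.0045] yaw-(a) -0.0004 F [0.03 0.14 0.3 ] gap 1.0 q [-0.4   0.26  1.45  0.    1.44  1.07]
[(np.float64(9.3), np.float64(0.54)), (np.float64(7.5), np.float64(0.52)), (np.float64(4.3), np.float64(0.5))]
```

Request:
send_rows(increments=[-1,0,-0.003,0,0,-1,0,-0.003,0,0,-1,0,-0.003,0,0,-1,0,-0.003,0,0,-1,0,0,0,0,-1,0,0,0,0])

```text
t: 16.12
eef_pos: [0.6476, -0.189, 0.2944]
eef_rot: [0.743, -0.669, -0.0, 0.0]
ft_force: [0.7, -0.0, 1.1]
finger_gap: 1.003
```

```bash
python3 -c "
from h import *
go([-.05,-.1,.29]);print(angle()[:3])"
```

```text
t 16.125 slide [-0.0492 -0.0729  0.2944] tool shift [ 0.0008 -0.0271  0.0044] yaw-(a) -0.0004 F [ 0.68 -0.03  1.13] gap 1.003 q [-0.39  0.28  1.42 -0.    1.44  1.08]
[(np.float64(10.7), np.float64(0.54)), (np.float64(8.8), np.float64(0.52)), (np.float64(3.9), np.float64(0.5))]
```

The bar is now hidden behind the cream strut in the side view, so this tracker can't see it past about 1.4 rad. The finger has driven it to at least 1.5 rad, which is past balance. I'll withdraw and go round behind the tub, then check the gate.

Request:
send_rows(increments=[-1,0,0.015,0,0,-1,0.01,0.02,0,0,-1,0.035,0.02,0,0,-1,0.035,0.018,0,0,1,0.03,0,0,-0.15,1,0,0,0,-0.18,1,0,0,0,-0.18,1,0,0,0,-0.18])

```text
t: 17.18
eef_pos: [0.5847, -0.307, 0.2947]
eef_rot: [0.926, -0.377, -0.0, 0.0]
ft_force: [-0.5, 0.6, 0.4]
finger_gap: 0.143
```

Request:
send_rows(increments=[1,0,0,0,-0.18,1,0,0,0,-0.18,1,0,0,0,-0.18,1,0,0,0,-0.18,1,0,0,0,-0.16,1,0,0,0,0,1,0,0,0,0])

```text
t: 18.05
eef_pos: [0.5856, -0.3064, 0.2947]
eef_rot: [0.999, 0.05, -0.0, 0.0]
ft_force: [-0.1, -1.0, -0.0]
finger_gap: -0.0
```

```bash
python3 -c "
from h import *
go([-.16,.002,.036]);c,K=cam('top','top8.png');d,L=cam('side','side8.png')
a=d['img'][20:280,130:330,::-1];b=c['img'][60:270,200:430,::-1]
cv2.imwrite('pics/m8.png',np.hstack([cv2.resize(a,(346,450)),cv2.resize(b,(450,411))[:,:],][:1]+[cv2.copyMakeBorder(cv2.resize(b,(450,411)),0,39,0,0,0)]))"
```

```text
t 18.05 slide [-0.1595  0.0009  0.2947] tool shift [-0.0011  0.0004  0.2587] yaw-(a) 1.5667 F [-0.11 -1.   -0.02] gap -0.0 q [-0.59  0.25  1.45 -0.    1.44 -0.69]
```

View pics/m8.png

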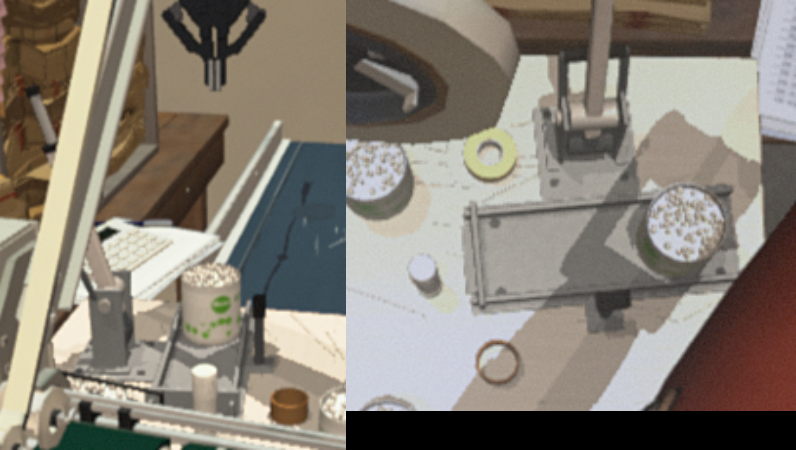

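The picture shows the gate leaning back on its stop: the rod end is at (40,115) in the side view, and the bar points away at (600,50) in the top view. The tub is undisturbed at (685,225). I'll go down behind it.

Request:
send_rows(increments=[1,-0.001,0,0.05,0,1,0,0,0.05,0,1,0,0,0.05,0,1,0,0,0.05,0,1,0,0,0.04,0,1,0,0,0.018,0,1,0,0,0,0])

```text
t: 19.02
eef_pos: [0.5846, -0.3056, 0.0353]
eef_rot: [0.999, 0.051, -0.001, -0.001]
ft_force: [0.5, 0.4, 1.3]
finger_gap: -0.002
```

Request:
send_rows(increments=[1,0,-0.01,0,0,1,0,-0.01,0,0,1,0,-0.008,0,0,1,0,-0.006,0,0,1,0,-0.006,0,0,1,0,-0.006,0,0,1,0,-0.006,0,0,1,0,-0.006,0,0])

```text
t: 20.02
eef_pos: [0.5794, -0.2482, 0.0365]
eef_rot: [0.999, 0.051, 0.0, 0.0]
ft_force: [-0.2, -0.4, 0.9]
finger_gap: 0.001
```

```bash
python3 -c "
from h import *
go([.0315,.002,.036])"
```

```text
t 20.025 slide [-0.1009  0.001   0.0365] tool shift [-0.0012 -0.1324  0.0005] yaw-(a) 1.5695 F [-0.16 -0.38  0.94] gap 0.001 q [-0.52  0.45  1.71 -0.    0.98 -0.62]
```

Request:
send_rows(increments=[1,0,-0.008,0,0,1,0,-0.008,0,0,1,0,-0.008,0,0,1,0,-0.008,0,0,1,0,-0.008,0,0,1,0,-0.008,0,0,1,0,-0.008,0,0,1,0,-0.008,0,0])

```text
t: 21.02
eef_pos: [0.5727, -0.1842, 0.0365]
eef_rot: [0.999, 0.051, -0.0, -0.0]
ft_force: [-0.4, -0.8, 0.1]
finger_gap: 0.0
```

Request:
send_rows(increments=[1,0,-0.008,0,0,1,0,-0.008,0,0,1,0,-0.008,0,0,1,0,-0.008,0,0,1,0,-0.008,0,0,1,0,-0.006,0,0,1,0,-0.004,0,0,1,0,0,0,0])

```text
t: 22.02
eef_pos: [0.5675, -0.1346, 0.0364]
eef_rot: [0.999, 0.052, -0.0, -0.0]
ft_force: [-0.1, -0.6, 0.2]
finger_gap: -0.003
```

```bash
python3 -c "
from h import *
go([.0315,.002,.036]);c,K=cam('top','top9.png')
P=S([[.08,0,.092],[.0,0,.092]],O);print(proj(c,K,P))"
```

```text
t 22.025 slide [0.0133 0.001  0.0364] tool shift [-0.001  -0.0182  0.0004] yaw-(a) 1.5699 F [-0.15 -0.6   0.21] gap -0.003 q [-0.35  0.37  1.83  0.    0.94 -0.46]
[[287.81020053 179.20179023]
 [332.32025542 175.25528527]]
```

18 mm to go. I'll use small steps until the force rises.

Request:
send_rows(increments=[1,0,-0.004,0,0,1,0,-0.004,0,0,1,0,-0.003,0,0,1,0,-0.002,0,0,1,0,0,0,0])

```text
t: 22.7
eef_pos: [0.5663, -0.1218, 0.0364]
eef_rot: [0.999, 0.052, -0.0, -0.0]
ft_force: [-0.3, -0.8, -0.5]
finger_gap: 0.003
```

Request:
send_rows(increments=[1,0,-0.002,0,0,1,0,0,0,0])

```text
t: 22.95
eef_pos: [0.5661, -0.12, 0.0365]
eef_rot: [0.999, 0.051, -0.0, -0.0]
ft_force: [-0.2, 0.3, 0.5]
finger_gap: -0.002
```

Request:
send_rows(increments=[1,0,-0.002,0,0,1,0,0,0,0])

```text
t: 23.2
eef_pos: [0.5659, -0.118, 0.0365]
eef_rot: [0.999, 0.052, -0.0, -0.0]
ft_force: [0.8, -0.0, -0.6]
finger_gap: -0.001
```

Request:
send_rows(increments=[1,0,-0.001,0,0,1,0,0,0,0])

```text
t: 23.45
eef_pos: [0.5659, -0.1171, 0.0365]
eef_rot: [0.999, 0.051, -0.0, -0.0]
ft_force: [-0.1, -1.4, 0.9]
finger_gap: -0.0
```

Request:
send_rows(increments=[1,0,-0.0015,0,0,1,0,0,0,0])

```text
t: 23.7
eef_pos: [0.5661, -0.1163, 0.0368]
eef_rot: [0.999, 0.052, 0.0, 0.001]
ft_force: [1.1, -3.1, 0.7]
finger_gap: -0.0
```

Request:
send_rows(increments=[1,0,-0.0015,0,0,1,0,0,0,0])

```text
t: 23.95
eef_pos: [0.5667, -0.1159, 0.0373]
eef_rot: [0.999, 0.052, 0.001, 0.002]
ft_force: [1.6, -6.4, 1.3]
finger_gap: -0.001
```

Request:
send_rows(increments=[1,0,-0.0015,0,0,1,0,0,0,0])

```text
t: 24.2
eef_pos: [0.5673, -0.1157, 0.0378]
eef_rot: [0.999, 0.052, 0.002, 0.003]
ft_force: [1.4, -8.9, 0.0]
finger_gap: 0.004
```

The force rises with almost no further motion, at x ≈ 0.032, which is where I expected the end stop. I'll back off straight, then up.

Request:
send_rows(increments=[1,0,0.002,0,0,1,0,0.003,0,0,1,0,0.005,0,0,1,0,0.015,0,0,1,0,0.03,0,0,1,0,0.04,-0.02,0,1,0,0.04,-0.04,0,1,0,0.04,-0.04,0])

```text
t: 25.2
eef_pos: [0.5829, -0.2882, 0.1369]
eef_rot: [0.999, 0.051, -0.0, -0.001]
ft_force: [1.0, -0.0, -0.5]
finger_gap: -0.001
```

Request:
send_rows(increments=[1,0,0.05,-0.03,0,1,0,0.05,-0.03,0,1,0,0.05,0,0,1,0,0.05,0,0,1,0,0,0,0])

```text
t: 25.82
eef_pos: [0.6024, -0.4901, 0.1951]
eef_rot: [0.999, 0.049, -0.0, 0.0]
ft_force: [0.6, 0.4, -0.3]
finger_gap: -0.001
```

```bash
python3 -c "
from h import *
go([0,0,0]);c,K=cam('top','top10.png');d,L=cam('side','side10.png')
a=d['img'][20:280,130:330,::-1];b=c['img'][60:270,200:430,::-1]
cv2.imwrite('pics/m10.png',np.hstack([cv2.resize(a,(346,450)),cv2.copyMakeBorder(cv2.resize(b,(450,411)),0,39,0,0,0)]))"
```

```text
t 25.825 slide [-0.344   0.0033  0.1951] tool shift [ 0.0015 -0.344   0.195 ] yaw-(a) 1.5652 F [ 0.58  0.43 -0.26] gap -0.001 q [-0.77  0.56  1.23 -0.    1.35 -0.87]
```

```bash
python3 -c "
from h import *
a=cv2.imread('pics/top0.png',0);b=cv2.imread('pics/top10.png',0)
c,K=cam('top')
print('expected centre',proj(c,K,S([[.08,0,.092]],O)))
h=cv2.HoughCircles(cv2.medianBlur(b,3),cv2.HOUGH_GRADIENT,1,20,param1=100,param2=18,minRadius=17,maxRadius=23)
for u,v,r in h[0]:
    w=ray(c,K,(u,v),.092);d=w[:2]-O[:2];al=O[2];print(u,v,r,'slide',(np.cos(al)*d[0]+np.sin(al)*d[1]).round(4),(-np.sin(al)*d[0]+np.cos(al)*d[1]).round(4))
# bystanders: best match of patches from the first picture
for n,(u,v) in dict(glue=(239,199),tape=(273,138),core=(277,245)).items():
    t=a[v-14:v+15,u-14:u+15];s=b[v-30:v+31,u-30:u+31];m=cv2.matchTemplate(s,t,5);_,k,_,l=cv2.minMaxLoc(m);print(n,round(k,2),l[0]-16,l[1]-16)
x=cv2.imread('pics/side8.png');y=cv2.imread('pics/side10.png')
print('gate region change side',np.abs(x[60:200,130:210].astype(int)-y[60:200,130:210]).mean(),'top',np.abs(cv2.imread('pics/top8.png',0)[60:140,290:350].astype(int)-b[60:140,290:350]).mean())
"
```

```text
expected centre [[287.81020053 179.20179023]]
320.5 307.5 22.4 slide 0.0454 0.2284
215.5 154.5 18.0 slide 0.2057 -0.0574
288.5 180.5 20.2 slide 0.079 0.0025
219.5 286.5 21.2 slide 0.2142 0.1776
176.5 108.5 18.0 slide 0.2714 -0.1515
glue 0.99 0 0
tape 1.0 0 0
core 0.99 0 0
gate region change side 2.365625 top 8.963333333333333
```

```bash
python3 -c "
from h import *
a=cv2.imread('pics/side10.png');c,_=cam('side');print(np.abs(c['img'][60:200,130:210,::-1].astype(int)-a[60:200,130:210]).mean(), robot.get_state()['t']);print(sign_off())"
```

```text
1.363720238095238 26.025
the job is handed in; nothing more can be done
None
```

I raised the barrier arm and pushed the tub through the open gate to the end stop. I handed the job in at about 26 s, with the robot touching nothing.

**Raising the arm:** I pressed one open finger against the button at the rod's end and followed the arc at about 0.16 rad/s, slower over the balance point. The tool only points down, so the finger could not get directly under the rod. The lift came from friction and the button's lower edge, and nothing was gripped. A picture taken before the tub moved showed the arm on its back stop.

**Pushing the tub:** I pushed it with shut fingers. The force rose to about 9 N with almost no further motion, at the expected end-stop position.

**Last checks:**
- **Tub position:** the image measurement puts its centre at slide x ≈ 79 mm, against 80 mm expected, and y ≈ 2.5 mm. Its rim still appears as a round circle, so it is upright.
- **Bystanders:** the glue stick, tape roll and cardboard core are unmoved (0 px shift).
- **Gate:** the side view around it was unchanged at hand-in, apart from image noise. The top view there differed by 9 grey levels after the push, which I took to be the robot's shadow and did not confirm.

**Disagreements and limits:**
- The slide's yaw fitted from the images was about 1.67 rad, not the stated 0.55 to 1.05. I used the fitted value.
- My side-view angle tracker lost the arm behind a strut above about 1.4 rad, so I did not measure the last part of its swing.
- The picture limit was used up, so I made the final checks numerically and did not see the end state.

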